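Gauge the knife block for its clear slot

TASK

Before the knives go back, find out which of the knife block's three slots is clear: take the flat blade gauge from its stand, feel with the blade for the one slot that takes it to full depth, and leave the gauge standing there, fully home with its collar flat on top of the block, and let go. Two of the slots have a stop hidden inside; do not ram or drop the gauge onto the block, and leave the other things on the worktop where they are.

Things in the scene. Friction and masses are not known exactly. Their poses are not given: they have to be found in the camera images.
- gauge: Blade gauge, one rigid piece, about 0.25 kg. Steel blade 60 wide (x), 5 thick (y), 90 long, lowest 6 stepped to 54 x 3; then a steel collar 80 x 26 x 12; then a dark wooden grip bar 58 (x) x 18 (y) x 44 high. Origin: middle of the blade's lower edge; z up the blade: collar's underside at 90, bar from 102 to 146. Same if turned half round z. Starts upright, hanging by its collar in the stand.
- gauge_grip (a point): Middle of the gauge's grip bar, 124 mm above the gauge's origin along its z; grip across the bar's 18 mm (gauge y).
- gauge_stand: Wooden stand in which the gauge waits, fixed to the worktop: foot 100 x 76, two cheeks 90 long with a 14 wide gap along x between them, 110 mm high. Origin: centre of its underside. The gauge's x runs along the stand's x, up to 6 mm off its middle.
- knife_block: Wooden knife block, fixed: 104 (x) x 116 (y) x 110 mm high, origin: centre of its underside, z up. Three alike upright slots in its top. One, any of them, is clear for over 90 mm; each of the others has a hidden rigid stop 38 to 58 mm below the top. Fully home, the collar sits on the block's top and the gauge's origin is 20 mm above the block's origin; over a stop it stays 30 mm or more higher.
- slot0 (a point): Middle of a slot's mouth, level with the block's top (z = 110 mm), at x = 0, y = -34 mm in the block's frame. The slot is 66.5 mm long (block x) and 8 mm wide (block y), its mouth chamfered 3 mm.
- slot1 (a point): Middle of a slot's mouth, level with the block's top (z = 110 mm), at x = 0, y = 0 mm in the block's frame. The slot is 66.5 mm long (block x) and 8 mm wide (block y), its mouth chamfered 3 mm.
- slot2 (a point): Middle of a slot's mouth, level with the block's top (z = 110 mm), at x = 0, y = +34 mm in the block's frame. The slot is 66.5 mm long (block x) and 8 mm wide (block y), its mouth chamfered 3 mm.
- mug: Bystander, a patterned mug, 78 mm wide and 90 mm high. Origin: centre of its underside.
- spice_jar: Bystander, a spice jar, 45 mm wide and 108 mm high. Origin: centre of its underside.
- sample_bottle: Bystander, a white screw-cap bottle, 60 mm wide and 114 mm high. Origin: centre of its underside.
- tape_roll: Bystander, a roll of masking tape lying flat, 79 mm wide, 19 mm high. Origin: centre of its underside.
- garlic: Bystander, a head of garlic, 60 mm wide and 58 mm high. Origin: centre of its underside.

How it is judged (in metres and radians):
At the end, for the whole second after the job is handed in: Gauge at rest in the clear slot: origin under 23 mm above the block's underside (home is 20), within 7 mm of the slots' middle along x and 38 mm of the block's middle along y, upright within 0.05 rad and its x along the slots within 0.12 rad (z of gauge in the frame of knife_block below 0.023 m and x of gauge in the frame of knife_block between -0.007 and 0.007 m and y of gauge in the frame of knife_block between -0.038 and 0.038 m and angle between the z axis of gauge and the z axis of knife_block, either way round below 0.05 rad and angle between the x axis of gauge and the x axis of knife_block, either way round below 0.12 rad and linear speed of gauge below 0.01 m/s); the robot touches nothing.
It fails at once if the gauge is rammed onto the block's wood with a force of more than 100 N (contact force between gauge and knife_block above 100 N).
It fails at once if the gauge is dropped: it falls freely at more than 0.4 m/s (about 8 mm of fall) (contact force between the fingers and gauge below 0.1 N and linear speed of gauge above 0.4 m/s).
It fails at once if a bystander is moved by more than 30 mm (distance of any of mug, spice_jar, sample_bottle, tape_roll, garlic from where it was at the start of the episode above 0.03 m).
It also fails if it takes over 51 s, if anything falls off the work surface, if the arm or the gripper's body presses on something with over 40 N, if the wrist force passes 120 N, or if a joint passes its speed limit or range.

ROBOT

A 6-joint arm with a two-finger parallel gripper is mounted at the origin on a cart in front of the work surface, level with it; the furniture and walls round the work are solid. World frame = base frame: x ahead of the robot, y to its left, z up, the work surface at z = 0. Lengths are in m, angles in degrees, forces in N, time in s.
With the tool pointing down it reaches from about 0.35 to 0.875 m from the base axis. Payload 4.2 kg.
Tool frame: the origin (TCP) lies at the very end of the fingers, on their centre line; the grasp point (between the pads) lies 19 mm behind it; z points along the fingers, y is the line along which they close (so a half turn about z gives the same grasp; the last joint's range is limited). The gripper opens to 85 mm and grips with 20 to 120 N. Pads are 22 mm wide; open, the fingers measure 114 mm over their backs; the gripper's body (76 mm by 85 mm) begins 54 mm behind the grasp point. The pads swing forward as they close: fully open they stand 13 mm farther back than shut.
Start: joints at [79.733, 22.042, 0.453, 0, -68.411, -14.817], TCP at [0.265, 0.566, 0.231] pointing down, gripper open.
Joint ranges: [-179.83, 179.83], [-69.29, 118.12], [-61.27, 80.66], [-181.25, 117.63], [-171.15, -9.14], [-177.46, 177.46]. Speed limits (degrees/s): [159.86, 159.86, 180, 180, 180, 180].

INTERFACE

Orientations are given as a 3x3 rotation matrix whose columns are the frame's x, y, z axes.
In Python, from bench import r gives the robot as it stands.
- The arm moves only by the tool jog_arm, never from a script. Its argument "increments" is a list of rows, each a list of 6 numbers: the shift along the world's x, y, z in units of 0.1 m (1.0 is 0.1 m), then the turn, a rotation vector about the world's x, y, z in units of 90 degrees (1.0 is 90 degrees). In form: [[dx, dy, dz, ax, ay, az], ...]. A call has 1 to 12 rows; each row is the pose to reach, as a shift and turn from the pose commanded when the call began; what a row does not reach only later rows make up. A row lasts 1/8 s, in which the tool goes at most 62.5 mm and 10.7 degrees, less where a joint would pass 70% of its speed; a pose out of reach is approached as far as the arm can. A call with a number of a shift or a turn outside -1 to 1 is refused whole. A call with a gripper value outside its range is refused whole. "claw" is the opening, from 0 (shut) to 1 (fully open), set as the call begins (left out, the last holds). The fingers move at their own pace and stop on an object; "newtons" is the grip in N (left out, the last holds). Time passes only in rows, so rows that repeat a pose let the fingers close. It gives the time, the measured TCP pose, the force, the opening and the grip force at its end, in the units of the state.
- r.get_obs(): the state, without advancing time (a new reading comes with each control period).
- r.capture(name): name is "side" or "top" or "wrist"; returns the picture (400x640x3 uint8, red, green, blue); there is no depth.
- r.get_calibration(name): a dict with "mtx" (3x3 intrinsics, pixels), "T" (4x4, takes a point from camera to world coordinates); the wrist camera has in their place "tool_from_camera" (4x4, takes a point from camera to tool coordinates, whose origin is the TCP and whose axes are the flange's). Camera axes: x right, y down, z forward; pixel columns grow to the right and rows downward; lengths in m; the calibration is good to about 2 mm. A picture is of the moment at which its call begins: read the wrist's pose just before it. get_calibration takes no time and is no camera call.
- r.job_done(): hands the job in; it is judged then, once.
Trained networks look in the newest picture that a camera, given by its name, has taken for a name from the list of things; names that differ only in an ending like _2 or _b are one class to them, and where a whole thing is asked for, a point or a joint stands for the part that bears it (a point fixed in the world has none). Each returns a list of dicts, best first, with "score" (0 to 1); they miss things now and then, are a little off and sometimes report something else, mostly with a low value. They report only what shows in the picture. A call takes as long as a camera call.
- r.recognise(camera, target): "at" ([row, column] in pixels, amid what is visible of it).
- r.tip_of(camera, target): "at" ([row, column] in pixels: a listed point, or the origin of a listed thing).
The state is a dict: "time": time; "joint_pos": joint angles; "qd": joint speeds; "tau": joint torques, N m; "eef_pos": TCP position; "orientation": TCP orientation; "wrist_force": force on the tool from outside, world axes, zero at the start; "moment": the same for the moment, N m; "finger_gap": opening from 0.0 (shut) to 1.0 (fully open); "grip_force": force on a finger pad.
Only numpy, scipy, OpenCV 4.12 (cv2) and the standard library are available. Lean on these libraries where they do the work, as an engineer would, in place of code of your own. Each camera call takes 0.05 s, during which the arm holds its last target. There are 200 camera calls.

## Working session

There is one attempt and no reset: what is moved stays moved. The work goes in short steps, Python scripts to look and compute and a tool call to move; the robot and the scene stay as the last step left them, time stands still between calls to the robot, and variables do not carry over. Pictures are saved under pics/ and viewed, at most 10 in all, crops included, and the job is handed in when it is done.

Besides the shell and the picture viewer there is one more tool, called as a command line: name --pt "numbers of a row" for each row, then --argument value for the rest. jog_arm: Moves the arm, as the interface text tells. Its arguments: {"type":"object","properties":{"increments":{"type":"array"},"claw":{"type":"number"},"newtons":{"type":"number"}},"required":["increments"]}

```bash
mkdir -p pics
cat > h.py <<'E'
import numpy as np, cv2
from bench import r
def ray(cam,rc):
    c=r.get_calibration(cam); K=np.array(c["mtx"])
    if "T" in c: T=np.array(c["T"])
    else:
        o=r.get_obs(); W=np.eye(4); W[:3,:3]=o["orientation"]; W[:3,3]=o["eef_pos"]; T=W@np.array(c["tool_from_camera"])
    d=T[:3,:3]@np.linalg.inv(K)@np.array([rc[1],rc[0],1.]); return T[:3,3],d/np.linalg.norm(d)
def atz(cam,rc,z):
    p,d=ray(cam,rc); return p+d*(z-p[2])/d[2]
def save(cam,n): 
    im=r.capture(cam); cv2.imwrite("pics/"+n,im[:,:,::-1]); return im
E
python3 - <<'E'
from h import *
np.set_printoptions(precision=4,suppress=True)
Z=dict(gauge_grip=.144,gauge=.020,gauge_stand=0,knife_block=0,slot0=.11,slot1=.11,slot2=.11,mug=0,spice_jar=0,sample_bottle=0,tape_roll=0,garlic=0)
for c in("top","side"):
    save(c,c+"0.png"); print(c,np.array(r.get_calibration(c)["T"])[:3,3])
    for t,z in Z.items():
        for d in r.tip_of(c,t)[:2]: print(t,round(d["score"],2),np.array(d["at"]),atz(c,d["at"],z))
o=r.get_obs();print(o)
E
```

```text
top [ 0.4003 -0.0269  1.2177]
gauge_grip 0.71 [254.5 237.4] [0.4301 0.2137 0.144 ]
gauge 0.92 [256.1 249.6] [0.4279 0.2065 0.02  ]
gauge_stand 0.77 [256.8 252.5] [0.4261 0.2019 0.    ]
knife_block 0.96 [205.9 398. ] [ 0.5614 -0.2266  0.    ]
slot0 0.85 [202.8 413.6] [ 0.5539 -0.2504  0.11  ]
slot0 0.77 [204.9 406.5] [ 0.5488 -0.2313  0.11  ]
slot1 0.85 [202.8 413.6] [ 0.5539 -0.2504  0.11  ]
slot1 0.77 [204.9 406.5] [ 0.5488 -0.2313  0.11  ]
slot2 0.85 [202.8 413.6] [ 0.5539 -0.2504  0.11  ]
slot2 0.77 [204.9 406.5] [ 0.5488 -0.2313  0.11  ]
mug 0.73 [269.7 354.3] [ 0.3809 -0.0912  0.    ]
mug 0.67 [200.3 406.6] [ 0.5772 -0.2527  0.    ]
spice_jar 0.88 [144.3 344. ] [ 0.7534 -0.0755  0.    ]
sample_bottle 0.83 [138.3 384.8] [ 0.7677 -0.1987  0.    ]
tape_roll 0.65 [258.7 203.2] [0.4249 0.3457 0.    ]
tape_roll 0.25 [200.2 445.7] [ 0.5738 -0.3667  0.    ]
garlic 0.62 [200.1 447.6] [ 0.5739 -0.3722  0.    ]
side [ 0.0846 -0.2687  1.1195]
gauge_grip 0.96 [206.3 216.1] [0.4338 0.2107 0.144 ]
gauge 0.69 [232.  223.5] [0.4228 0.2078 0.02  ]
gauge_stand 0.78 [233.  227.3] [0.4315 0.2056 0. 
[... 598 characters left out ...]
410.6] [ 0.7585 -0.2009  0.    ]
sample_bottle 0.26 [295.8 313.3] [ 0.3916 -0.0883  0.    ]
garlic 0.56 [285.4 442.4] [ 0.5782 -0.3674  0.    ]
{'time': 1.3, 'joint_pos': array([ 79.7321,  22.0409,   0.452 ,   0.0003, -68.4108, -14.8167]), 'qd': array([-0.0083, -0.0225, -0.0517,  0.0522, -0.0384,  0.0504]), 'tau': array([ -0.0003, -39.2089,  18.8621,   4.1907,  -0.0004,   0.    ]), 'eef_pos': array([0.2649, 0.566 , 0.2313]), 'orientation': array([[ 0.9057, -0.424 ,  0.    ],
       [-0.424 , -0.9057,  0.    ],
       [ 0.    , -0.    , -1.    ]]), 'wrist_force': array([0.5128, 0.505 , 0.1401]), 'moment': array([-0.0275,  0.0138, -0.0139]), 'grip_force': 0.0, 'finger_gap': 1.0062819715451161}
```

View pics/top0.png

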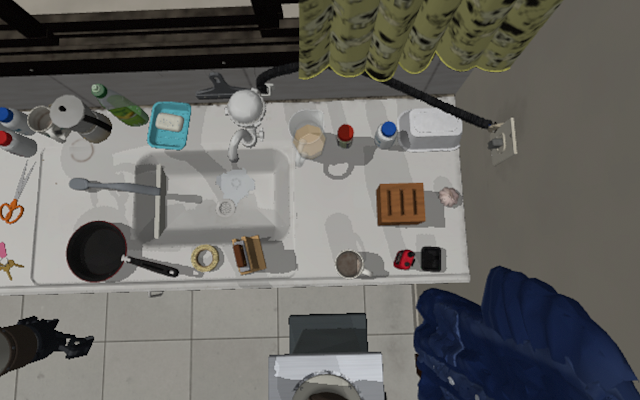

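View pics/side0.png

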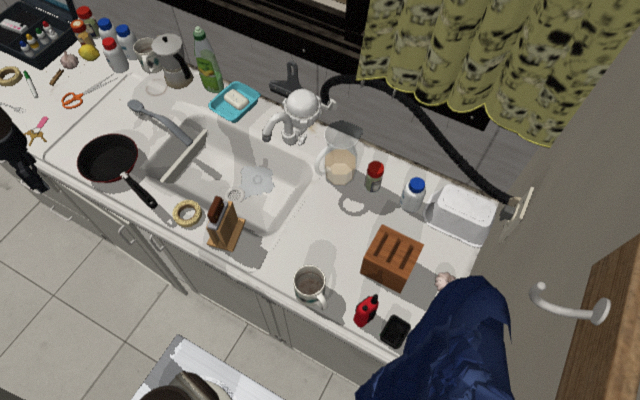

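The top view shows the gauge and stand near (row 254, col 248) and the block near (203, 401), with slots running roughly along world x. The side view agrees: gauge at (206, 216), block at (257, 392). I'll move above the gauge for a closer look with the wrist camera.

jog_arm --pt "0.25 -0.5 0.4 0 0 0.1" --pt "0.45 -1.0 0.7 0 0 0.1" --pt "0.45 -1.0 0.7 0 0 0.1"

```text
time: 1.68
eef_pos: [0.3115, 0.4646, 0.3052]
orientation: [[0.96, -0.279, 0.003], [-0.279, -0.96, 0.006], [0.001, -0.007, -1.0]]
wrist_force: [0.2, 0.9, 0.1]
finger_gap: 0.999
grip_force: 0.0
```

jog_arm --pt "0.2 -0.5 0 0 0 0.1" --pt "0.4 -1.0 0 0 0 0.1" --pt "0.4 -1.0 0 0 0 0.1"

```text
time: 2.05
eef_pos: [0.3504, 0.3637, 0.3012]
orientation: [[0.992, -0.126, -0.0], [-0.126, -0.992, -0.0], [-0.0, 0.0, -1.0]]
wrist_force: [0.3, -0.1, -0.3]
finger_gap: 1.0
grip_force: 0.0
```

jog_arm --pt "0.2 -0.5 0 0 0 0.1" --pt "0.4 -1.0 0 0 0 0.1" --pt "0.4 -1.0 0 0 0 0.1"

```text
time: 2.42
eef_pos: [0.3904, 0.2646, 0.3011]
orientation: [[1.0, 0.03, -0.0], [0.03, -1.0, -0.0], [-0.0, 0.0, -1.0]]
wrist_force: [0.3, -0.2, -0.1]
finger_gap: 1.002
grip_force: 0.0
```

jog_arm --pt "0.2 -0.3 0 0 0 0.1" --pt "0.4 -0.54 0 0 0 0.1" --pt "0.4 -0.54 0 0 0 0.1" --pt "0.4 -0.54 0 0 0 0.1"

```text
time: 2.92
eef_pos: [0.4297, 0.2132, 0.3009]
orientation: [[0.982, 0.19, -0.001], [0.19, -0.982, -0.0], [-0.001, 0.0, -1.0]]
wrist_force: [-1.0, -0.3, 0.2]
finger_gap: 1.003
grip_force: 0.0
```

Run:
```python
from h import *
np.set_printoptions(precision=4,suppress=True)
save("wrist","w1.png")
for t,z in dict(gauge_grip=.144,gauge=.02,gauge_stand=0).items():
    for d in r.tip_of("wrist",t)[:2]: print(t,round(d["score"],2),np.array(d["at"]),atz("wrist",d["at"],z))
print(r.get_calibration("wrist"), r.get_obs()["eef_pos"],r.get_obs()["orientation"],r.get_obs()["time"])
```

```text
gauge_grip 0.82 [192.8 322.2] [0.4259 0.2079 0.144 ]
gauge 0.79 [171.8 324.1] [0.4284 0.2031 0.02  ]
gauge_stand 0.86 [166.  319.3] [0.4327 0.211  0.    ]
{'mtx': array([[284.3512,   0.    , 316.7141],
       [  0.    , 284.3512, 202.9715],
       [  0.    ,   0.    ,   1.    ]]), 'tool_from_camera': array([[ 0.    , -0.9611, -0.2764,  0.0703],
       [ 1.    ,  0.0001, -0.0003, -0.0014],
       [ 0.0003, -0.2764,  0.9611, -0.1432],
       [ 0.    ,  0.    ,  0.    ,  1.    ]])} [0.4296 0.2129 0.3012] [[ 0.9816  0.1908 -0.0001]
 [ 0.1908 -0.9816  0.    ]
 [-0.0001 -0.0001 -1.    ]] 3.125
```

View pics/w1.png

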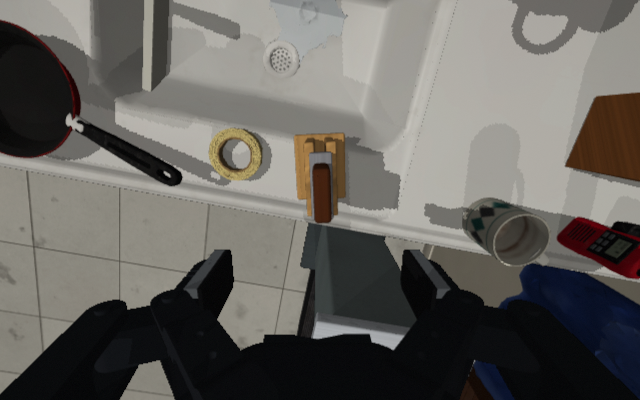

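The wrist view shows the grip bar at about (192, 322), nearly aligned with image-up, which is tool x. I'll segment its top to get yaw and centre.

Run:
```python
from h import *
np.set_printoptions(precision=4,suppress=True)
im=cv2.imread("pics/w1.png"); y0,x0=125,285
c=im[y0:235,x0:360]
cv2.imwrite("pics/w1c.png",cv2.resize(c,None,fx=5,fy=5,interpolation=cv2.INTER_CUBIC))
hsv=cv2.cvtColor(c,cv2.COLOR_BGR2HSV).astype(int)
def rep(m,z,n):
    k,l,s,_=cv2.connectedComponentsWithStats(m.astype(np.uint8)); i=1+np.argmax(s[1:,4])
    v,u=np.nonzero(l==i)
    P=np.array([atz("wrist",(a+y0,b+x0),z)[:2] for a,b in zip(v,u)])
    R=cv2.minAreaRect((P*1e3).astype(np.float32)); w,V=np.linalg.eigh(np.cov(P.T)); a=V[:,1]*np.sign(V[0,1])
    print(n,s[i],R,"pca",P.mean(0),np.degrees(np.arctan2(a[1],a[0])))
dark=(hsv[:,:,2]<130)&(hsv[:,:,1]>110)&((hsv[:,:,0]<12)|(hsv[:,:,0]>170))
rep(dark,.166,"bar")
print(hsv[65:72,30:45:2].tolist()[0], hsv[95:96,28:50:2].tolist())
```

```text
bar [ 28  39  18  59 945] ((430.2055969238281, 209.252685546875), (60.52301788330078, 16.82065773010254), 13.469090461730957) pca [0.4307 0.2095] 13.44204433723178
[[10, 197, 70], [11, 192, 69], [10, 194, 67], [10, 197, 66], [10, 198, 67], [10, 198, 67], [10, 196, 61], [11, 197, 44]] [[[24, 12, 110], [10, 119, 73], [10, 191, 68], [10, 193, 66], [10, 193, 62], [10, 191, 64], [10, 192, 65], [10, 194, 63], [10, 191, 48], [16, 23, 122], [19, 13, 155]]]
```

View pics/w1c.png

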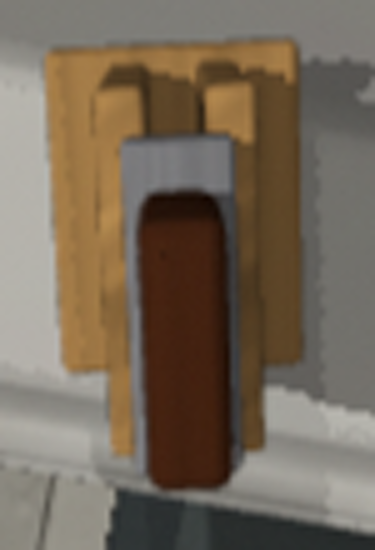

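The crop shows the bar centred over the collar, tilted about 2.4° from the tool. The bar is at about (0.429, 0.209) with yaw 13.4°. Next I'll descend and grip.

jog_arm --pt "-0.01 -0.037 -0.4 0 0 0.027" --pt "-0.01 -0.037 -0.8 0 0 0.027" --pt "-0.01 -0.037 -1.0 0 0 0.027" --pt "-0.01 -0.037 -1.0 0 0 0.027"

```text
time: 3.62
eef_pos: [0.428, 0.2081, 0.2001]
orientation: [[0.973, 0.231, -0.003], [0.231, -0.973, -0.002], [-0.003, 0.002, -1.0]]
wrist_force: [1.2, 0.8, 0.0]
finger_gap: 0.999
grip_force: 0.0
```

jog_arm --pt "0 0 -0.3 0 0 0" --pt "0 0 -0.6 0 0 0" --pt "0 0 -0.71 0 0 0" --pt "0 0 -0.71 0 0 0"

```text
time: 4.12
eef_pos: [0.4293, 0.2088, 0.1309]
orientation: [[0.973, 0.231, 0.001], [0.231, -0.973, 0.0], [0.001, 0.0, -1.0]]
wrist_force: [0.9, 0.6, 0.8]
finger_gap: 1.004
grip_force: 0.0
```

jog_arm --pt "0 0 0 0 0 0" --pt "0 0 0 0 0 0" --pt "0 0 0 0 0 0" --pt "0 0 0 0 0 0" --pt "0 0 0 0 0 0" --pt "0 0 0 0 0 0" --claw 0 --newtons 60

```text
time: 4.88
eef_pos: [0.4291, 0.2083, 0.1308]
orientation: [[0.973, 0.231, 0.0], [0.231, -0.973, -0.0], [0.0, 0.0, -1.0]]
wrist_force: [-1.1, -1.0, 5.0]
finger_gap: 0.204
grip_force: 59.3
```

jog_arm --pt "0 0 0.15 0 0 0" --pt "0 0 0.4 0 0 0" --pt "0 0 0.7 0 0 0" --pt "0 0 1.0 0 0 0" --pt "0 0 1.0 0 0 0"

```text
time: 5.5
eef_pos: [0.4296, 0.2092, 0.2316]
orientation: [[0.973, 0.231, 0.003], [0.231, -0.973, 0.003], [0.004, -0.003, -1.0]]
wrist_force: [0.3, 0.1, -2.3]
finger_gap: 0.2
grip_force: 58.9
```

jog_arm --pt "0 0 0.3 0 0 0" --pt "0 0 0.6 0 0 0" --pt "0 0 0.6 0 0 0"

```text
time: 5.88
eef_pos: [0.4293, 0.2089, 0.2905]
orientation: [[0.973, 0.231, 0.001], [0.231, -0.973, 0.002], [0.002, -0.002, -1.0]]
wrist_force: [0.4, 0.5, -2.5]
finger_gap: 0.203
grip_force: 59.0
```

jog_arm --pt "0 -0.5 0 0 0 0" --pt "0 -1.0 0 0 0 0" --pt "0 -1.0 0 0 0 -0.05"

```text
time: 6.25
eef_pos: [0.4271, 0.1055, 0.2874]
orientation: [[0.989, 0.148, -0.005], [0.148, -0.989, -0.002], [-0.005, 0.001, -1.0]]
wrist_force: [0.5, -0.2, -1.6]
finger_gap: 0.203
grip_force: 59.7
```

jog_arm --pt "0 -0.5 0 0 0 0" --pt "0 -1.0 0 0 0 0" --pt "0 -1.0 0 0 0 -0.05"

```text
time: 6.62
eef_pos: [0.4271, 0.0058, 0.2873]
orientation: [[0.998, 0.069, -0.005], [0.069, -0.998, -0.001], [-0.005, 0.0, -1.0]]
wrist_force: [-0.2, 1.2, -1.2]
finger_gap: 0.204
grip_force: 60.3
```

jog_arm --pt "0 -0.5 0 0 0 0" --pt "0 -1.0 0 0 0 0" --pt "0 -1.0 0 0 0 -0.05" --pt "0 -1.0 0 0 0 -0.05"

```text
time: 7.12
eef_pos: [0.4277, -0.092, 0.2877]
orientation: [[1.0, -0.004, -0.005], [-0.004, -1.0, 0.001], [-0.005, -0.0, -1.0]]
wrist_force: [-0.0, -0.1, -2.3]
finger_gap: 0.2
grip_force: 60.8
```

Run:
```python
from h import *
np.set_printoptions(precision=4,suppress=True)
for _ in range(4): r.capture("wrist")
o=r.get_obs()
save("wrist","w2.png")
print(o["eef_pos"],o["orientation"],o["time"],o["wrist_force"],o["moment"])
for t,z in dict(gauge_grip=.29,gauge=.166,knife_block=0,slot1=.11).items():
    for d in r.tip_of("wrist",t)[:3]: print(t,round(d["score"],2),np.array(d["at"]),atz("wrist",d["at"],z))
```

```text
[ 0.4287 -0.0911  0.2895] [[ 1.     -0.0009 -0.0014]
 [-0.0009 -1.      0.0002]
 [-0.0014 -0.0002 -1.    ]] 7.325 [-0.3194 -0.1019 -1.6258] [ 0.0179  0.0642 -0.0307]
gauge_grip 0.89 [272.2 317.3] [ 0.4171 -0.0899  0.29  ]
gauge_grip 0.73 [188.2 317.8] [ 0.4656 -0.0902  0.29  ]
gauge_grip 0.64 [201.7 318. ] [ 0.4584 -0.0903  0.29  ]
gauge 0.91 [205.6 319.2] [ 0.4194 -0.092   0.166 ]
knife_block 0.57 [ 74.2 412.2] [ 0.5621 -0.2237  0.    ]
slot1 0.79 [ 59.5 472.6] [ 0.56  -0.251  0.11 ]
slot1 0.74 [ 58.9 442.8] [ 0.5606 -0.2202  0.11  ]
slot1 0.59 [ 59.4 412.6] [ 0.5602 -0.189   0.11  ]
```

View pics/w2.png

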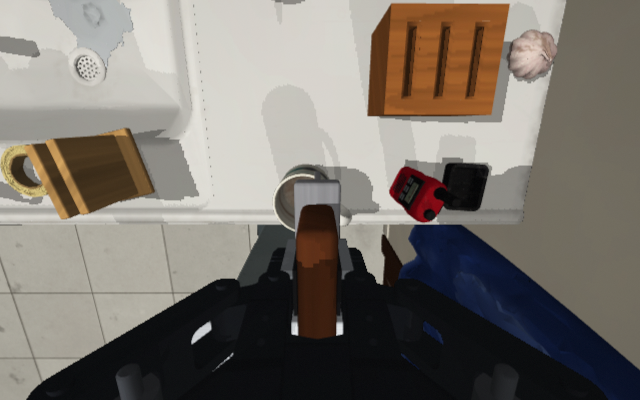

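The wrist view shows the gauge held square, with collar and bar at cols 295-341. The block top is at cols 388-508, rows 3-115, and its three slots are near row 60. I'll move closer and fit the slots accurately.

jog_arm --pt "0.3 -0.5 0 0 0 0" --pt "0.6 -1.0 0 0 0 0" --pt "0.6 -1.0 0 0 0 0"

```text
time: 7.95
eef_pos: [0.4904, -0.1941, 0.2889]
orientation: [[1.0, -0.006, -0.002], [-0.006, -1.0, -0.0], [-0.002, 0.0, -1.0]]
wrist_force: [0.7, 0.4, -2.7]
finger_gap: 0.2
grip_force: 61.1
```

jog_arm --pt "0 -0.29 0 0 0 0" --pt "0 -0.29 0 0 0 0" --pt "0 -0.29 0 0 0 0" --pt "0 -0.29 0 0 0 0"

```text
time: 8.45
eef_pos: [0.4889, -0.2198, 0.2906]
orientation: [[1.0, -0.002, 0.0], [-0.002, -1.0, 0.0], [0.0, -0.0, -1.0]]
wrist_force: [0.6, 0.3, -2.7]
finger_gap: 0.207
grip_force: 61.2
```

Run:
```python
from h import *
np.set_printoptions(precision=4,suppress=True)
o=r.get_obs()
im=save("wrist","w3.png")
print(o["eef_pos"],o["orientation"],o["time"])
for d in r.tip_of("wrist","slot1")[:3]: print(round(d["score"],2),np.array(d["at"]),atz("wrist",d["at"],.11))
# rectify plane z=.11 to a metric map, 4 px/mm ; columns = -y, rows = -x
c=r.get_calibration("wrist"); W=np.eye(4); W[:3,:3]=o["orientation"]; W[:3,3]=o["eef_pos"]
Ti=np.linalg.inv(W@c["tool_from_camera"]); s=4000.
x1,y1=.64,-.14
M=np.array([[0,-1/s,x1],[-1/s,0,y1],[0,0,.11],[0,0,1]]) # map px (u,v,1)->world
H=np.array(c["mtx"])@(Ti@M)[:3]
out=cv2.warpPerspective(im,H,(640,600),flags=cv2.WARP_INVERSE_MAP|cv2.INTER_CUBIC)
cv2.imwrite("pics/rect3.png",out[:,:,::-1])
```

```text
[ 0.4889 -0.2198  0.2906] [[ 1.     -0.0015  0.0004]
 [-0.0015 -1.      0.0001]
 [ 0.0004 -0.0001 -1.    ]] 8.45
0.93 [121. 346.] [ 0.5592 -0.2506  0.11  ]
0.9 [122.6 288.4] [ 0.5576 -0.1875  0.11  ]
0.87 [119.8 317.9] [ 0.5605 -0.2198  0.11  ]
```

View pics/rect3.png

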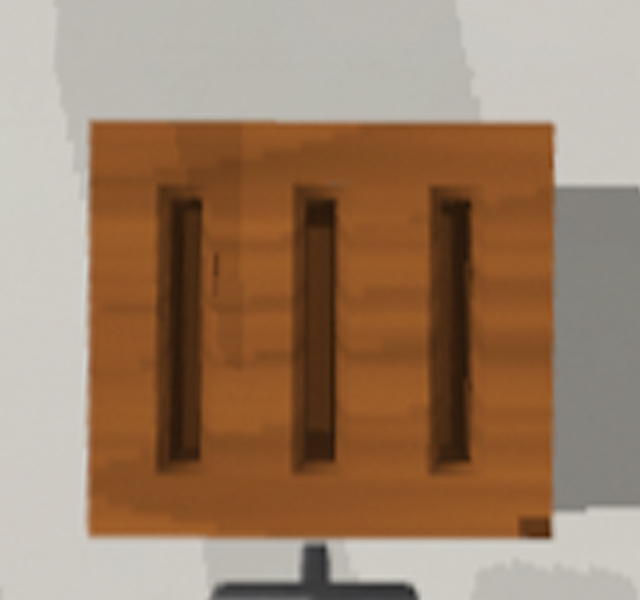

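View pics/w3.png

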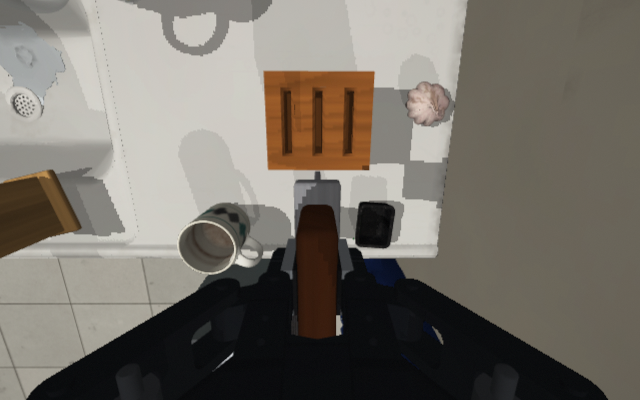

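The rectified top face measures 115.9 x 103.5 mm, matching 116 x 104. Its centre is about (0.5575, -0.220), yaw -0.2°. I'll now measure the blade and collar in the same picture to get the offset between gauge and slot.

Run:
```python
from h import *
im=cv2.imread("pics/w3.png")[165:235,280:355]
cv2.imwrite("pics/w3c.png",cv2.resize(im,None,fx=8,fy=8,interpolation=cv2.INTER_CUBIC))
```

```text
(no output)
```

View pics/w3c.png

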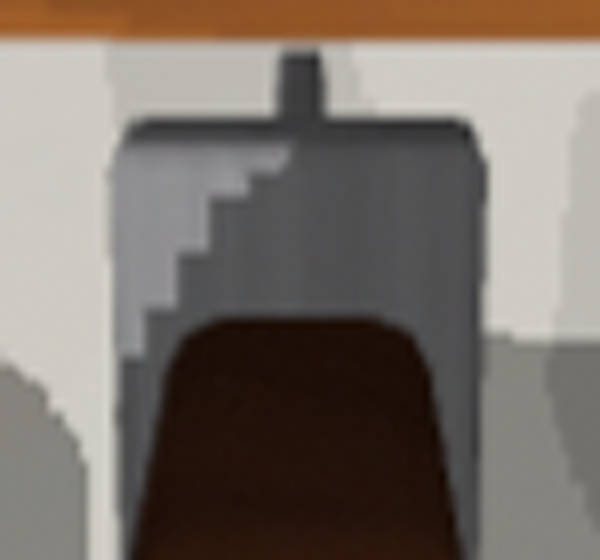

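The blade is centred at col 317.1 and the collar at 316.9, so the gauge sits about 1.4 mm off slot1 in y. The x shift needed is about +69 mm. I'll go over slot1, then down to just above the mouth.

jog_arm --pt "0.35 -0.014 0 0 0 0" --pt "0.69 -0.014 0 0 0 0" --pt "0.69 -0.014 0 0 0 0" --pt "0.69 -0.014 -0.3 0 0 0" --pt "0.69 -0.014 -0.55 0 0 0" --pt "0.69 -0.014 -0.63 0 0 0" --pt "0.69 -0.014 -0.63 0 0 0" --newtons 40

```text
time: 9.43
eef_pos: [0.5577, -0.222, 0.2276]
orientation: [[1.0, -0.002, -0.0], [-0.002, -1.0, -0.0], [-0.0, 0.0, -1.0]]
wrist_force: [-0.4, 0.1, -1.8]
finger_gap: 0.199
grip_force: 61.0
```

jog_arm --pt "0 0 -0.02 0 0 0" --pt "0 0 -0.04 0 0 0" --pt "0 0 -0.06 0 0 0" --pt "0 0 -0.08 0 0 0" --pt "0 0 -0.1 0 0 0"

```text
time: 10.05
eef_pos: [0.5579, -0.2221, 0.2172]
orientation: [[1.0, -0.003, 0.0], [-0.003, -1.0, -0.0], [0.0, 0.0, -1.0]]
wrist_force: [-1.7, 0.4, -1.2]
finger_gap: 0.205
grip_force: 61.0
```

jog_arm --pt "0 0 -0.02 0 0 0" --pt "0 0 -0.04 0 0 0" --pt "0 0 -0.06 0 0 0" --pt "0 0 -0.08 0 0 0"

```text
time: 10.55
eef_pos: [0.5579, -0.222, 0.2092]
orientation: [[1.0, -0.003, -0.0], [-0.003, -1.0, -0.0], [-0.0, 0.0, -1.0]]
wrist_force: [0.3, -0.5, -1.3]
finger_gap: 0.2
grip_force: 61.0
```

jog_arm --pt "0 0 -0.03 0 0 0" --pt "0 0 -0.07 0 0 0" --pt "0 0 -0.11 0 0 0" --pt "0 0 -0.15 0 0 0" --pt "0 0 -0.19 0 0 0" --pt "0 0 -0.21 0 0 0"

```text
time: 11.3
eef_pos: [0.5578, -0.222, 0.1879]
orientation: [[1.0, -0.003, -0.0], [-0.003, -1.0, 0.0], [-0.0, -0.0, -1.0]]
wrist_force: [0.4, -0.7, -2.2]
finger_gap: 0.203
grip_force: 61.0
```

jog_arm --pt "0 0 -0.02 0 0 0" --pt "0 0 -0.035 0 0 0" --pt "0 0 -0.05 0 0 0"

```text
time: 11.68
eef_pos: [0.558, -0.2221, 0.1833]
orientation: [[1.0, -0.003, 0.0], [-0.003, -1.0, -0.0], [0.0, 0.0, -1.0]]
wrist_force: [0.8, -0.3, -1.7]
finger_gap: 0.204
grip_force: 61.0
```

Depth is about 37 mm and it moves freely. I'll continue in small steps through the zone where a stop may be.

jog_arm --pt "0 0 -0.015 0 0 0" --pt "0 0 -0.03 0 0 0" --pt "0 0 -0.045 0 0 0"

```text
time: 12.05
eef_pos: [0.5579, -0.2221, 0.1787]
orientation: [[1.0, -0.003, 0.0], [-0.003, -1.0, -0.0], [0.0, 0.0, -1.0]]
wrist_force: [0.1, -0.6, -2.9]
finger_gap: 0.203
grip_force: 61.0
```

jog_arm --pt "0 0 -0.015 0 0 0" --pt "0 0 -0.03 0 0 0" --pt "0 0 -0.045 0 0 0"

```text
time: 12.42
eef_pos: [0.5579, -0.222, 0.1742]
orientation: [[1.0, -0.003, 0.0], [-0.003, -1.0, -0.0], [0.0, 0.0, -1.0]]
wrist_force: [0.1, 0.1, -1.2]
finger_gap: 0.203
grip_force: 61.0
```

jog_arm --pt "0 0 -0.015 0 0 0" --pt "0 0 -0.03 0 0 0" --pt "0 0 -0.045 0 0 0"

```text
time: 12.8
eef_pos: [0.5579, -0.222, 0.1697]
orientation: [[1.0, -0.003, 0.0], [-0.003, -1.0, 0.0], [0.0, -0.0, -1.0]]
wrist_force: [-1.1, 0.4, -2.2]
finger_gap: 0.202
grip_force: 61.0
```

jog_arm --pt "0 0 -0.015 0 0 0" --pt "0 0 -0.03 0 0 0" --pt "0 0 -0.045 0 0 0"

```text
time: 13.18
eef_pos: [0.5579, -0.222, 0.1652]
orientation: [[1.0, -0.003, -0.0], [-0.003, -1.0, -0.0], [-0.0, 0.0, -1.0]]
wrist_force: [0.3, -0.4, -1.8]
finger_gap: 0.202
grip_force: 61.0
```

jog_arm --pt "0 0 -0.015 0 0 0" --pt "0 0 -0.03 0 0 0" --pt "0 0 -0.045 0 0 0"

```text
time: 13.55
eef_pos: [0.5579, -0.2221, 0.1607]
orientation: [[1.0, -0.003, 0.0], [-0.003, -1.0, -0.0], [0.0, 0.0, -1.0]]
wrist_force: [-0.3, 0.7, -2.5]
finger_gap: 0.199
grip_force: 61.0
```

jog_arm --pt "0 0 -0.015 0 0 0" --pt "0 0 -0.03 0 0 0" --pt "0 0 -0.045 0 0 0"

```text
time: 13.92
eef_pos: [0.5579, -0.2221, 0.1562]
orientation: [[1.0, -0.003, -0.0], [-0.003, -1.0, 0.0], [-0.0, -0.0, -1.0]]
wrist_force: [0.1, 0.6, -2.2]
finger_gap: 0.202
grip_force: 61.0
```

That's 64 mm deep with no contact, so slot1 is the clear one. I'll lower to just above home, then creep.

jog_arm --pt "0 0 -0.03 0 0 0" --pt "0 0 -0.07 0 0 0" --pt "0 0 -0.11 0 0 0" --pt "0 0 -0.15 0 0 0" --pt "0 0 -0.18 0 0 0" --pt "0 0 -0.21 0 0 0"

```text
time: 14.68
eef_pos: [0.558, -0.2221, 0.1351]
orientation: [[1.0, -0.003, 0.0], [-0.003, -1.0, -0.0], [0.0, 0.0, -1.0]]
wrist_force: [0.1, 0.4, -2.9]
finger_gap: 0.206
grip_force: 61.0
```

jog_arm --pt "0 0 -0.01 0 0 0" --pt "0 0 -0.02 0 0 0" --pt "0 0 -0.03 0 0 0"

```text
time: 15.05
eef_pos: [0.558, -0.2221, 0.1324]
orientation: [[1.0, -0.003, 0.0], [-0.003, -1.0, -0.0], [0.0, 0.0, -1.0]]
wrist_force: [1.3, -0.8, -2.2]
finger_gap: 0.202
grip_force: 61.0
```

jog_arm --pt "0 0 -0.007 0 0 0" --pt "0 0 -0.014 0 0 0" --pt "0 0 -0.02 0 0 0"

```text
time: 15.42
eef_pos: [0.558, -0.2221, 0.1308]
orientation: [[1.0, -0.002, 0.0], [-0.002, -1.0, -0.0], [0.0, 0.0, -1.0]]
wrist_force: [-2.5, 0.6, 2.4]
finger_gap: 0.198
grip_force: 61.8
```

Contact begins: fz rose by about 5 N at the expected height. I'll seat it a little more.

jog_arm --pt "0 0 -0.006 0 0 0" --pt "0 0 -0.01 0 0 0" --pt "0 0 -0.01 0 0 0"

```text
time: 15.8
eef_pos: [0.558, -0.2221, 0.1308]
orientation: [[1.0, -0.002, 0.001], [-0.002, -1.0, -0.001], [0.001, 0.001, -1.0]]
wrist_force: [-3.9, 1.8, 5.4]
finger_gap: 0.204
grip_force: 62.5
```

jog_arm --pt "0 0 0 0 0 0" --pt "0 0 0 0 0 0" --pt "0 0 0 0 0 0" --pt "0 0 0 0 0 0" --pt "0 0 0 0 0 0" --pt "0 0 0 0 0 0" --claw 0.75

```text
time: 16.55
eef_pos: [0.5579, -0.222, 0.1292]
orientation: [[1.0, -0.003, -0.0], [-0.003, -1.0, 0.0], [-0.0, -0.0, -1.0]]
wrist_force: [0.3, -0.8, -1.1]
finger_gap: 0.752
grip_force: 0.0
```

jog_arm --pt "0 0 0.2 0 0 0" --pt "0 0 0.5 0 0 0" --pt "0 0 0.9 0 0 0" --pt "0 0 1.0 0 0 0" --pt "0 0 1.0 0 0 0"

```text
time: 17.18
eef_pos: [0.558, -0.2219, 0.2296]
orientation: [[1.0, -0.003, 0.001], [-0.003, -1.0, 0.0], [0.001, -0.0, -1.0]]
wrist_force: [-0.0, -0.1, -1.3]
finger_gap: 0.75
grip_force: 0.0
```

jog_arm --pt "-0.3 0 0.3 0 0 0" --pt "-0.7 0 0.6 0 0 0" --pt "-0.7 0 0.6 0 0 0" --pt "-0.7 0 0.6 0 0 0"

```text
time: 17.68
eef_pos: [0.4876, -0.2218, 0.2877]
orientation: [[1.0, -0.003, -0.002], [-0.003, -1.0, 0.001], [-0.002, -0.001, -1.0]]
wrist_force: [-0.1, -0.5, -0.5]
finger_gap: 0.75
grip_force: 0.0
```

Run:
```python
from h import *
im=save("wrist","w4.png")
cs=save("side","s4.png")[170:320,300:460]
cv2.imwrite("pics/end.png",np.hstack([im[60:260,220:420],cv2.resize(cs,(213,200))])[:,:,::-1])
for t,z in dict(gauge_grip=.144,gauge=.02).items():
    for d in r.tip_of("wrist",t)[:1]+r.tip_of("side",t)[:0]: print(t,d["score"],atz("wrist",d["at"],z))
print(r.get_obs()["time"],r.get_obs()["wrist_force"])
```

```text
gauge 0.97 [ 0.55614846 -0.22389107  0.02      ]
17.975 [ 0.35779944 -0.12338697 -0.33585753]
```

View pics/end.png

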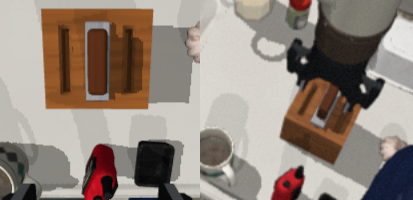

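The picture shows the collar flat on the block over the middle slot (crop about (60, 97)) with the gripper clear. Handing in.

```bash
python3 -c "
from bench import r
print(r.job_done())"
```

```text
the job is handed in; nothing more can be done
None
```

The gauge is standing fully home in the middle slot (slot1), the clear one, with its collar flat on the block and the gripper let go; the job is handed in at about 18 s, and no verdict was returned.

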